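# Check the wetter mill blank on the moisture meter

### The job

One of the two look-alike mill blanks is still wet and so the heavier: first zero the moisture meter, with nothing on its plate, by pushing its button fully down and letting it come up, then lift each blank in turn to feel which is heavier. Stand the lighter one back on the bench, and finish holding the heavier one upright in the gripper with its foot wholly on the meter's round plate, pressing it down against the plate's spring until the plate is fully in, and keep gripping and pressing. Leave everything else on the bench where it is.

Things in the scene. Friction and masses are not known exactly. Their poses are not given: they have to be found in the camera images.
- meter: the bench moisture meter, a grey box 170 (x) x 250 (y) x 52 mm high, fixed to the bench. Origin at the centre of its underside, x pointing away from its front, z up. A round steel sensing plate lies on top on the +y side, a push button on the -y side near the front, and a sloped black display hood on the -y side at the back, up to 90 mm above the bench
- zero_button_top (a point): centre of the top of the meter's only push button (cap 26 mm diameter, pressed straight down), 74 mm above the bench when up, standing in a low round black bezel 42 mm diameter; in the meter's frame at x = -45 mm, y = -68 mm
- zero_button (a joint): travel of the push button in m: 0 up, 0.006 fully down, a spring that takes 5 N to push fully down and brings it back up
- plate_top (a point): centre of the top face of the sensing plate, a flat steel disc 94 mm diameter, 70 mm above the bench when up; in the meter's frame at x = 0, y = +62 mm
- sense_plate (a joint): travel of the sprung sensing plate in m: 0 up, 0.005 fully in against a hard stop; straight down, 2 N per mm, 10 N fully in, so the weight of a blank alone (at most 5.5 N) does not push it in
- blank_a: a rough-turned wooden pepper-mill blank of pale wood standing upright, one of two that look exactly alike; which one is heavier cannot be seen, only felt (they weigh 0.2 to 0.55 kg, the heavier at least 80 g more). Body 70 mm diameter from the foot to 101 mm high, above it a plain round neck 42 mm diameter from 104 mm to the top at 150 mm, where it is gripped. Origin at the centre of the flat foot, z up through the neck; about 25 mm of free neck below a grip at 130 mm.
- blank_b: a rough-turned wooden pepper-mill blank of pale wood standing upright, one of two that look exactly alike; which one is heavier cannot be seen, only felt (they weigh 0.2 to 0.55 kg, the heavier at least 80 g more). Body 70 mm diameter from the foot to 101 mm high, above it a plain round neck 42 mm diameter from 104 mm to the top at 150 mm, where it is gripped. Origin at the centre of the flat foot, z up through the neck; about 25 mm of free neck below a grip at 130 mm.
- mill: bystander: a finished pepper mill of dark wood with a round head and a small knob, 60 mm diameter, 152 mm tall, standing among the blanks; origin at the centre of its foot
- oil: bystander: an amber bottle of finishing oil with black cap, 56 mm diameter, 135 mm tall, standing among the blanks; origin at the centre of its foot
- sand_block: bystander: a cork sanding block 92 x 56 x 30 mm lying flat; origin at the centre of its underside
- calipers: bystander: steel outside calipers lying flat, about 120 x 100 mm, 15 mm high; origin near their middle, on the bench
- live_centre: bystander: a steel lathe centre standing point up, 42 mm diameter, 63 mm tall; origin at the centre of its underside
- gouge: bystander: a turning gouge 460 mm long with wooden handle, 30 mm thick, lying across the bench beyond the other things; origin on the bench at its middle
There are look-alikes about, which are no part of the job. What is shaped like the blank_a but green or red is not meant.

How it is judged:
By the outcome, as a careful person would: the job done as asked, in the order asked, and still so for the second after the job is handed in, while the arm keeps its last pose, push and grip.
It also fails if it takes over 72 s, if anything falls off the work surface, if the arm or the gripper's body presses on something with over 40 N, if the wrist force passes 120 N, or if a joint passes its speed limit or range.

### The arm

A 6-joint arm with a two-finger parallel gripper is mounted at the origin on the work surface. World frame = base frame: x ahead of the robot, y to its left, z up, the work surface at z = 0. Lengths are in m, angles in rad, forces in N, time in s.
With the tool pointing down it reaches from about 0.325 to 0.85 m from the base axis. Payload 15.5 kg.
Tool frame: the origin (TCP) lies between the finger pads; the fingertips stand 25 mm ahead of it and the grasp point (between the pads) lies 6 mm ahead of it; z points along the fingers, y is the direction in which the jaws open and shut (so a half turn about z gives the same grasp; the last joint's range is limited). The gripper opens to 91 mm and grips with 3 to 60 N. Pads are 32 mm wide; open, the fingers measure 118 mm over their backs; the gripper's body (76 mm by 178 mm) begins 60 mm behind the grasp point.
Start: joints at [1.222, 0.494, 1.345, -0, 1.302, -0.096], TCP at [0.157, 0.605, 0.203] pointing down, gripper open.
Joint ranges: [-2.91, 2.91], [-0.82, 2.16], [0.22, 2.67], [-1.22, 4.37], [0.12, 2.79], [-3.08, 3.08]. Speed limits (rad/s): [1.89, 1.89, 2.57, 3.01, 3.01, 3.01].

### API

Orientations are given as [roll, pitch, yaw] about the fixed x, y, z axes, in that order (R = Rz(yaw) Ry(pitch) Rx(roll)).
In Python, from plant import r, imaging gives the robot as it stands.
- The arm moves only by the tool jog_arm, never from a script. Its argument "plan" is text: rows parted by semicolons, each of 7 numbers parted by spaces: the shift along the tool's x, y, z as a fraction of full scale, then the turn, a rotation vector about the tool's x, y, z as a fraction of full scale, then the gripper command: -1 is fully open, 1 is shut, values between are in proportion. A call has 1 to 8 rows; each row shifts and turns the commanded pose from where the row before left it, along the tool's axes as they then stand; what a row does not reach is not made up. Full scale, the value 1, is 10 cm for a shift and 0.5 rad for a turn. A row lasts 1/12 s, in which the tool goes at most 41.7 mm and 7.16 degrees, less where a joint would pass 70% of its speed; a pose out of reach is approached as far as the arm can. A call with a number of a shift or a turn outside -1 to 1 is refused whole. A call with a gripper value outside its range is refused whole. The fingers move at their own pace and stop on an object; the grip force is fixed at half the most. Time passes only in rows, so rows that do not move let the fingers close. It gives the time, the measured TCP pose, the force and the opening at its end, in the units of the state.
- r.read_state(): the state, without advancing time (a new reading comes with each control period).
- imaging.grab_frame(name): name is "side" or "top"; returns the picture (420x560x3 uint8, blue, green, red); there is no depth.
- imaging.calibration(name): a dict with "camera_matrix" (3x3 intrinsics, pixels), "pose" (4x4, takes a point from camera to world coordinates). Camera axes: x right, y down, z forward; pixel columns grow to the right and rows downward; lengths in m; the calibration is good to about 2 mm. A picture is of the moment at which its call begins. calibration takes no time and is no camera call.
- r.hand_in(): hands the job in, once; it reports no verdict.
The state is a dict: "t": time; "q": joint angles; "qvel": joint speeds; "joint_efforts": joint torques, N m; "position": TCP position; "orientation": TCP orientation; "wrist_force": force on the tool from outside, world axes, zero at the start; "moment": the same for the moment, N m; "gripper_width": finger opening in m.
Only numpy, scipy, OpenCV 4.12 (cv2) and the standard library are available. Lean on these libraries where they do the work, as an engineer would, in place of code of your own. Each camera call takes 0.05 s, during which the arm holds its last target.

## Working session

There is one attempt and no reset: what is moved stays moved. The work goes in short steps, Python scripts to look and compute and a tool call to move; the robot and the scene stay as the last step left them, time stands still between calls to the robot, and variables do not carry over. Pictures are saved under pics/ and viewed, and the job is handed in when it is done.

Besides the shell and the picture viewer there is one more tool, called in YAML: its name, and indented under it one key for each argument. jog_arm: Moves the arm, as the interface text tells. Shift numbers are shares of 10 cm and turn numbers shares of 0.5 rad, none past 1 either way. Its arguments: {"type":"object","properties":{"plan":{"type":"string"}},"required":["plan"]}

```bash
mkdir -p pics; ls; cat > h.py <<'E'
import numpy as np, cv2
from plant import r, imaging
def snap(name, fn):
    im=imaging.grab_frame(name); cv2.imwrite('pics/'+fn,im); return im
def cal(name):
    c=imaging.calibration(name); return np.array(c['camera_matrix']),np.array(c['pose'])
def ray(name,u,v):
    K,T=cal(name); d=T[:3,:3]@np.linalg.solve(K,[u,v,1.]); return T[:3,3],d
def onz(name,u,v,z):
    o,d=ray(name,u,v); return o+d*(z-o[2])/d[2]
def proj(name,p):
    K,T=cal(name); q=K@(T[:3,:3].T@(np.array(p)-T[:3,3])); return q[:2]/q[2]
E
python3 - <<'E'
from h import *
for n in ('top','side'):
    snap(n,n+'0.png'); K,T=cal(n); print(n,K.round(1).tolist(),T.round(3).tolist())
print(r.read_state())
E
```

```text
pics
top [[480.7, 0.0, 284.5], [0.0, 480.7, 207.5], [0.0, 0.0, 1.0]] [[-0.011, -0.982, 0.191, 0.307], [-1.0, 0.013, 0.006, 0.04], [-0.008, -0.191, -0.982, 1.298], [0.0, 0.0, 0.0, 1.0]]
side [[388.2, 0.0, 277.8], [0.0, 388.2, 209.5], [0.0, 0.0, 1.0]] [[0.962, -0.16, 0.223, 0.357], [-0.274, -0.485, 0.831, -0.737], [-0.025, -0.86, -0.51, 0.563], [0.0, 0.0, 0.0, 1.0]]
{'t': 0.1, 'q': array([ 1.22152877e+00,  4.94093046e-01,  1.34603857e+00, -3.33607503e-06,
        1.30249264e+00, -9.54918962e-02]), 'qvel': array([-0.00175262, -0.00128076, -0.00232837, -0.00100558,  0.00024042,
       -0.00027043]), 'joint_efforts': array([ 1.89522798e-03, -8.80239487e+01, -3.82546663e+01,  7.04371417e-02,
        4.82526433e-02,  5.04901294e-07]), 'position': array([0.15679137, 0.60466936, 0.20272567]), 'orientation': array([-3.14056545e+00, -9.51581031e-05,  2.88781784e+00]), 'wrist_force': array([-0.0302495 ,  0.32133382,  0.8198881 ]), 'moment': array([ 0.02843912,  0.00797784, -0.02579917]), 'gripper_width': 0.09135648932108759}
```

View pics/top0.png

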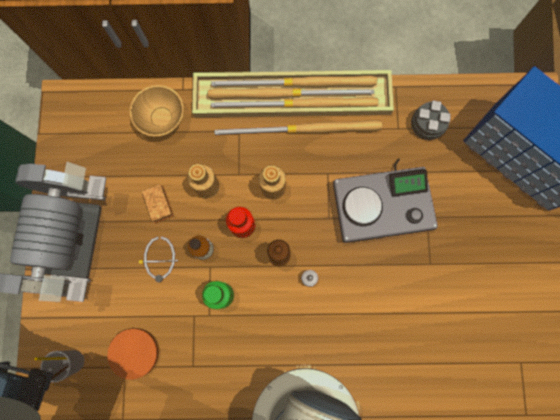

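View pics/side0.png

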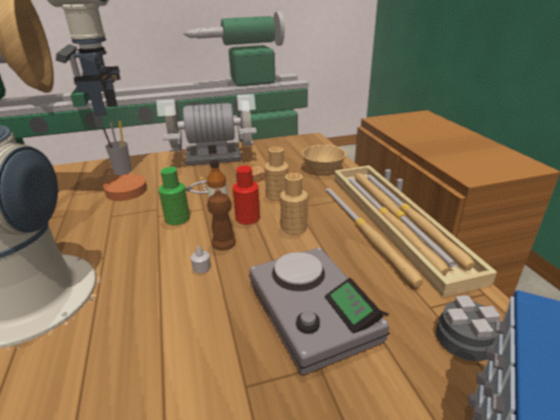

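The top view shows the two pale blanks at about (201,178) and (272,179), with the red look-alike at (240,220). The meter plate is at (363,205), the button at (415,215) and the hood at (408,183). The side view agrees. Next I measure these more precisely.

```bash
python3 - <<'E'
from h import *
im=cv2.imread('pics/top0.png')
a=cv2.resize(im[140:280,130:300],None,fx=4.5,fy=4.2,interpolation=cv2.INTER_CUBIC)
b=cv2.resize(im[150:250,320:450],None,fx=6,fy=6,interpolation=cv2.INTER_CUBIC)
cv2.imwrite('pics/za.png',a);cv2.imwrite('pics/zb.png',b)
s=cv2.imread('pics/side0.png')
cv2.imwrite('pics/zs.png',cv2.resize(s[140:370,150:400],None,fx=2.6,fy=2.6,interpolation=cv2.INTER_CUBIC))
E
```

```text
(no output)
```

View pics/za.png

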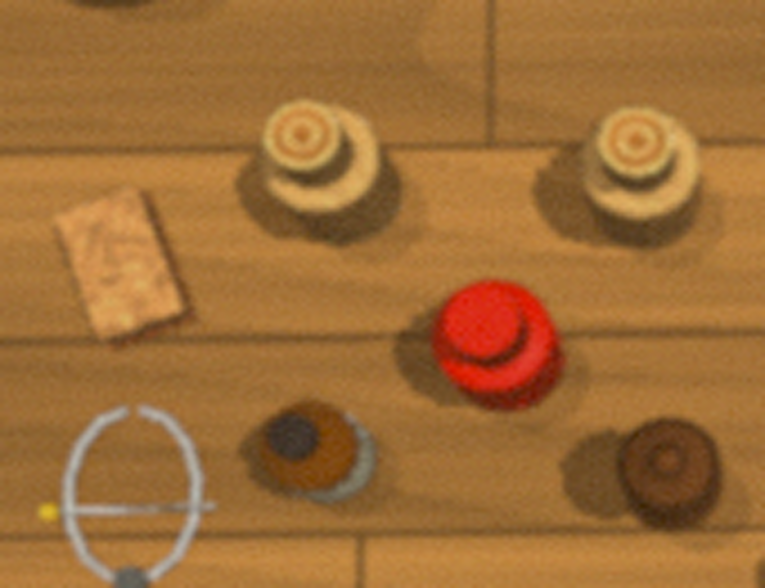

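View pics/zb.png

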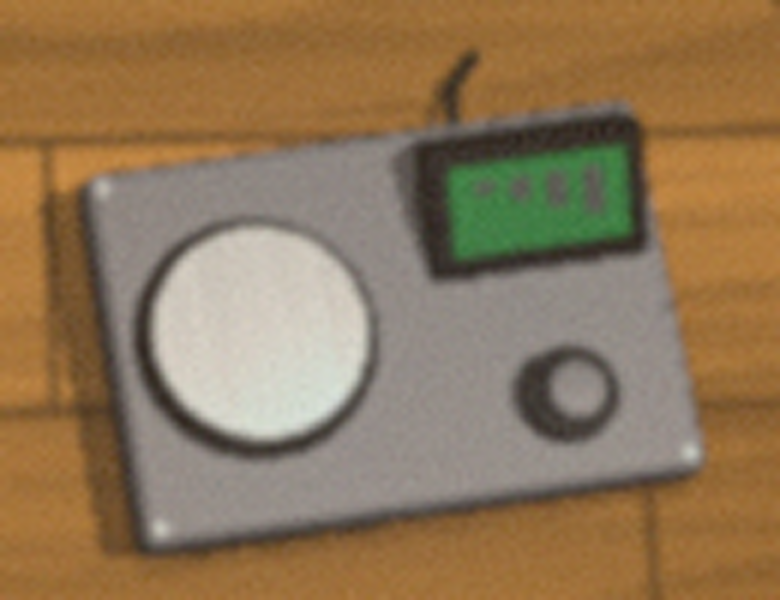

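View pics/zs.png

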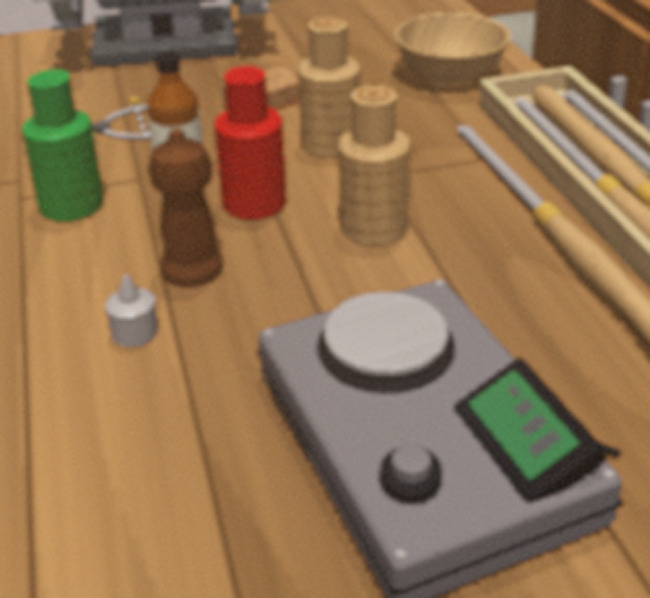

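Zoomed crops, in crop pixels. Top view: blank tops at (302,134) and (637,142), plate centre at (261,331), button cap at (580,390). Side view: tops near (328,27) and (375,95), plate (387,335), button (411,462).

```bash
python3 - <<'E'
from h import *
def f(p,fx,fy,ox,oy): return ((p[0]+.5)/fx-.5+ox,(p[1]+.5)/fy-.5+oy)
A=lambda p:f(p,4.5,4.2,130,140); B=lambda p:f(p,6,6,320,150); S=lambda p:f(p,2.6,2.6,150,140)
for n,t,s,z in [('L',A((302,134)),S((328,27)),.15),('R',A((637,142)),S((375,95)),.15),('plate',B((261,331)),S((387,335)),.07),('btn',B((580,390)),S((411,462)),.074)]:
    p=onz('top',*t,z);q=onz('side',*s,z)
    o1,d1=ray('top',*t);o2,d2=ray('side',*s)
    k=np.linalg.lstsq(np.c_[d1,-d2],o2-o1,rcond=None)[0]
    tri=(o1+k[0]*d1+o2+k[1]*d2)/2
    print(n,p.round(4),q.round(4),'tri',tri.round(4))
# ellipse fits
im=cv2.imread('pics/top0.png'); hsv=cv2.cvtColor(im,cv2.COLOR_BGR2HSV)
m=((hsv[...,1]<50)&(hsv[...,2]>165)).astype(np.uint8); m[:, :330]=0;m[:150]=0;m[260:]=0;m[:,450:]=0
c=max(cv2.findContours(m,0,1)[0],key=cv2.contourArea); e=cv2.fitEllipse(c);print(e,onz('top',*e[0],.07).round(4))
cor=[B(x) for x in [(87,182),(145,547),(640,103),(703,472)]]
for x in cor: print(onz('top',*x,.052).round(4))
for n,x in [('mill',(670,460)),('red',(482,325)),('oilcap',(292,436))]: print(n,onz('top',*A(x),.15 if n!='oilcap' else .135).round(3))
E
```

```text
L [0.6234 0.2627 0.15  ] [0.6222 0.2522 0.15  ] tri [0.625  0.2636 0.1452]
R [0.616  0.0785 0.15  ] [0.6184 0.0756 0.15  ] tri [0.6179 0.0784 0.1484]
plate [ 0.5501 -0.1575  0.07  ] [ 0.5491 -0.1672  0.07  ] tri [ 0.5518 -0.1587  0.0627]
btn [ 0.5217 -0.2929  0.074 ] [ 0.5218 -0.2976  0.074 ] tri [ 0.5228 -0.294   0.07  ]
((362.9879455566406, 204.91673278808594), (33.53318405151367, 34.69392395019531), 123.66661834716797) [ 0.5497 -0.1573  0.07  ]
[ 0.6223 -0.086   0.052 ]
[ 0.4588 -0.1061  0.052 ]
[ 0.6553 -0.3338  0.052 ]
[ 0.4886 -0.35    0.052 ]
mill [0.429 0.062 0.15 ]
red [0.508 0.163 0.15 ]
oilcap [0.447 0.267 0.135]
```

jog_arm:
  plan: "0 0 -0.4 0 0 -0.25 1; 0 0 -0.4 0 0 -0.25 1; -0.28 -0.3 -0.1 0 0 0 1; -0.28 -0.3 0 0 0 0 1; -0.28 -0.3 0 0 0 0 1; -0.28 -0.3 0 0 0 0 1; -0.28 -0.3 0 0 0 0 1; -0.28 -0.3 0 0 0 0 1"

```text
t: 0.77
position: [0.3246, 0.423, 0.2929]
orientation: [-3.141, -0.0, 3.138]
wrist_force: [1.2, 0.3, 0.2]
gripper_width: 0.0407
```

jog_arm:
  plan: "-0.11 -0.39 0 0 0 0 1; -0.11 -0.39 0 0 0 0 1; -0.11 -0.39 0 0 0 0 1; -0.11 -0.39 0 0 0 0 1; -0.11 -0.39 0 0 0 0 1; -0.11 -0.39 0 0 0 0 1; -0.11 -0.39 0 0 0 0 1; -0.11 -0.39 0 0 0 0 1"

```text
t: 1.43
position: [0.4105, 0.1105, 0.2931]
orientation: [3.142, -0.0, 3.138]
wrist_force: [1.7, 0.4, -0.8]
gripper_width: 0.0003
```

jog_arm:
  plan: "-0.11 -0.39 0 0 0 0 1; -0.11 -0.39 0 0 0 0 1; -0.11 -0.39 0 0 0 0 1; -0.11 -0.39 0 0 0 0 1; -0.11 -0.39 0 0 0 0 1; -0.11 -0.39 0 0 0 0 1; -0.11 -0.39 0 0 0 0 1; -0.11 -0.39 0 0 0 0 1"

```text
t: 2.1
position: [0.4974, -0.202, 0.2929]
orientation: [3.141, -0.0, 3.137]
wrist_force: [1.4, 0.4, 0.9]
gripper_width: 0.0001
```

jog_arm:
  plan: "-0.11 -0.39 0 0 0 0 1; -0.1 -0.39 0.1 0 0 0 1; 0 -0.13 0.4 0 0 0 1; 0 0 0.4 0 0 0 1; 0 0 0.3 0 0 0 1; 0 0 0 0 0 0 1; 0 0 0 0 0 0 1; 0 0 0 0 0 0 1"

```text
t: 2.77
position: [0.519, -0.2913, 0.1753]
orientation: [-3.14, 0.002, 3.138]
wrist_force: [0.3, -0.4, 1.6]
gripper_width: 0.0004
```

```bash
python3 - <<'E'
from h import *
a=snap('top','t1.png');b=snap('side','s1.png')
st=r.read_state();p=st['position'];print(p,st['wrist_force'])
tip=p+[0,0,-.025]; print('tip px',proj('top',tip),proj('side',tip))
cv2.imwrite('pics/t1z.png',cv2.resize(a[140:270,310:460],None,fx=4,fy=4,interpolation=2))
cv2.imwrite('pics/s1z.png',cv2.resize(b[150:370,200:420],None,fx=2.6,fy=2.6,interpolation=2))
E
```

```text
[ 0.51929617 -0.29141329  0.17585269] [-0.76102864  0.28289447  0.4107113 ]
tip px [424.00065252 209.98540727] [305.66472863 280.17420246]
```

View pics/s1z.png

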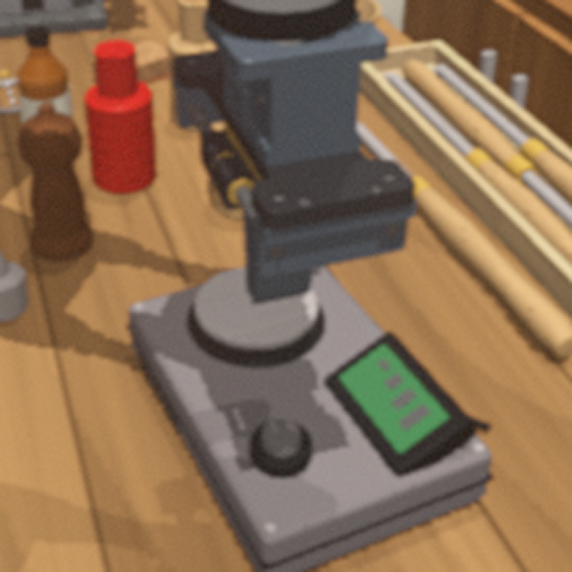

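View pics/t1z.png

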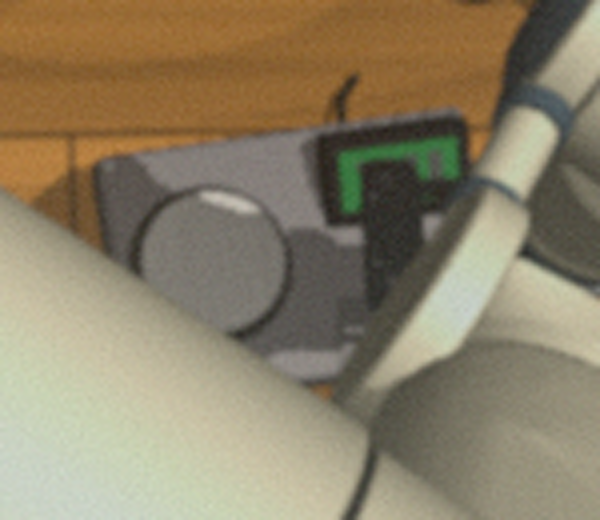

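```bash
python3 - <<'E'
from h import *
b=cv2.imread('pics/s1.png')
for z in (.15,.16,.175,.19,.2): print(z,[proj('side',(.519+dx,-.291+dy,z)).round(1).tolist() for dx,dy in((0,0),(-.016,-.0135),(.016,-.0135))])
c=cv2.resize(b[220:330,260:370],None,fx=5.4,fy=5.4,interpolation=2)
cv2.imwrite('pics/s1zz.png',cv2.convertScaleAbs(c,alpha=1.5,beta=20))
E
```

```text
0.15 [[305.4, 280.5], [298.5, 288.1], [317.9, 283.9]]
0.16 [[305.5, 275.6], [298.5, 283.2], [318.1, 279.0]]
0.175 [[305.6, 268.1], [298.6, 275.6], [318.3, 271.5]]
0.19 [[305.7, 260.5], [298.6, 267.9], [318.6, 263.8]]
0.2 [[305.8, 255.3], [298.6, 262.6], [318.8, 258.5]]
```

View pics/s1zz.png

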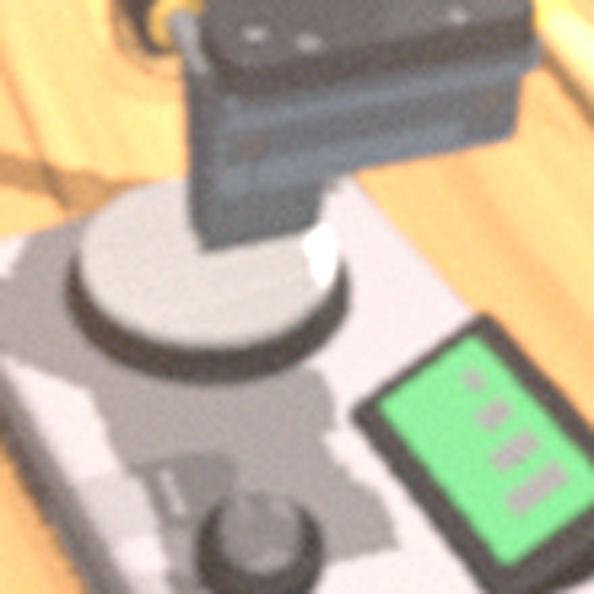

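```bash
python3 - <<'E'
from h import *
b=cv2.imread('pics/side0.png')
p=np.array([.1568,.6047,.2027]); ty=np.array([.25,.968,0]); tx=np.array([-.968,.25,0])
for z in (0,-.025,.02,.054): print(z,[proj('side',p+s*.0455*ty+e*.016*tx+[0,0,z]).round(1).tolist() for s,e in ((1,1),(1,-1),(-1,1),(-1,-1))])
cv2.imwrite('pics/s0zz.png',cv2.resize(b[20:150,40:170],None,fx=4.6,fy=4.6,interpolation=2))
E
```

```text
0 [[107.3, 110.0], [116.9, 109.7], [97.0, 118.4], [107.2, 118.1]]
-0.025 [[109.1, 117.4], [118.6, 117.1], [99.0, 126.2], [109.2, 125.9]]
0.02 [[105.7, 104.0], [115.5, 103.7], [95.3, 112.1], [105.6, 111.8]]
0.054 [[103.1, 93.6], [113.0, 93.3], [92.3, 101.1], [102.8, 100.8]]
```

View pics/s0zz.png

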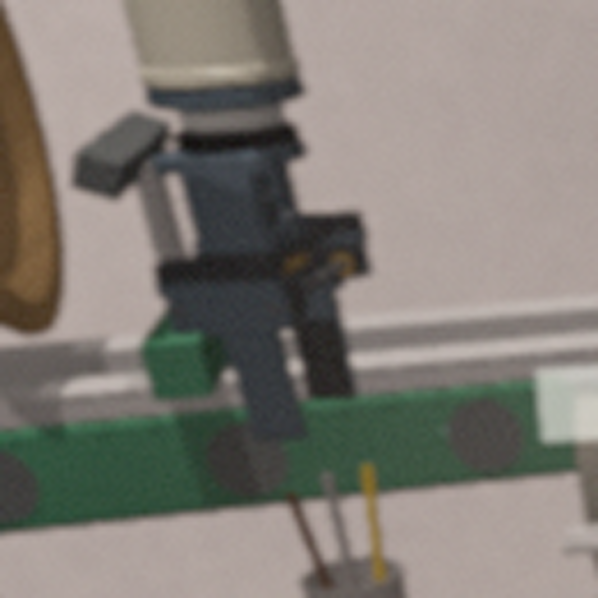

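```bash
python3 - <<'E'
from h import *
for z in (.23,.27): print([((proj('top',(.519+dx,-.2914+.089,z))-[310,140])*4).round().tolist() for dx in (.038,-.038)])
a=cv2.imread('pics/top0.png');cv2.imwrite('pics/t0z.png',cv2.resize(a[330:420,0:120],None,fx=6,fy=6,interpolation=2))
p=np.array([.1568,.6047,.2027]); ty=np.array([.25,.968,0]); tx=np.array([-.968,.25,0])
print([((proj('top',p+s*.089*ty+e*.038*tx+[0,0,.06])-[0,330])*6).round().tolist() for s,e in ((1,1),(1,-1),(-1,1),(-1,-1))])
print([((proj('top',p+s*.052*ty+e*.016*tx+[0,0,-.02])-[0,330])*6).round().tolist() for s,e in ((1,1),(1,-1),(-1,1),(-1,-1))])
E
```

```text
[[334.0, 191.0], [341.0, 323.0]]
[[349.0, 174.0], [357.0, 311.0]]
[[-189.0, 336.0], [-111.0, 113.0], [301.0, 469.0], [374.0, 242.0]]
[[66.0, 263.0], [96.0, 176.0], [332.0, 334.0], [360.0, 246.0]]
```

View pics/t0z.png

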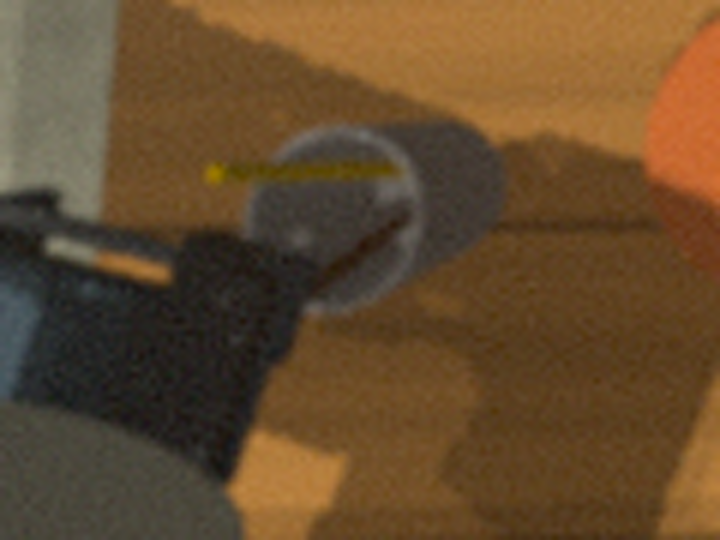

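The tips appear about 40 mm higher in the side image than the reported TCP implies, while horizontally they match. I'll go down carefully, check again near the button, and use contact force to find the height.

jog_arm:
  plan: "-0.02 -0.01 0.3 0 0 0 1; 0 0 0.28 0 0 0 1; 0 0 0 0 0 0 1; 0 0 0 0 0 0 1"

```text
t: 3.2
position: [0.5202, -0.2918, 0.1163]
orientation: [3.141, -0.0, 3.138]
wrist_force: [0.5, 0.2, 1.5]
gripper_width: 0.0005
```

```bash
python3 - <<'E'
from h import *
b=snap('side','s2.png')
st=r.read_state();p=st['position'];print(p,st['wrist_force'],st['t'],st['q'])
cv2.imwrite('pics/s2z.png',cv2.resize(b[200:330,240:390],None,fx=4.6,fy=4.6,interpolation=2))
for z in (0,-.025,.015): print([((proj('side',p+[dx,-.0135,z])-[240,200])*4.6).round().tolist() for dx in (-.016,.016)])
print(((proj('side',(.521,-.292,.074))-[240,200])*4.6))
E
```

```text
[ 0.52085603 -0.29223117  0.11729355] [ 1.10448446 -0.2537188   0.58337236] 3.25 [-6.11241800e-01  5.47394209e-01  1.51554420e+00 -2.26187278e-05
  1.07708293e+00 -2.17844015e+00]
[[275.0, 478.0], [362.0, 458.0]]
[[275.0, 530.0], [360.0, 510.0]]
[[275.0, 446.0], [363.0, 426.0]]
[304.60902835 529.53576185]
```

View pics/s2z.png

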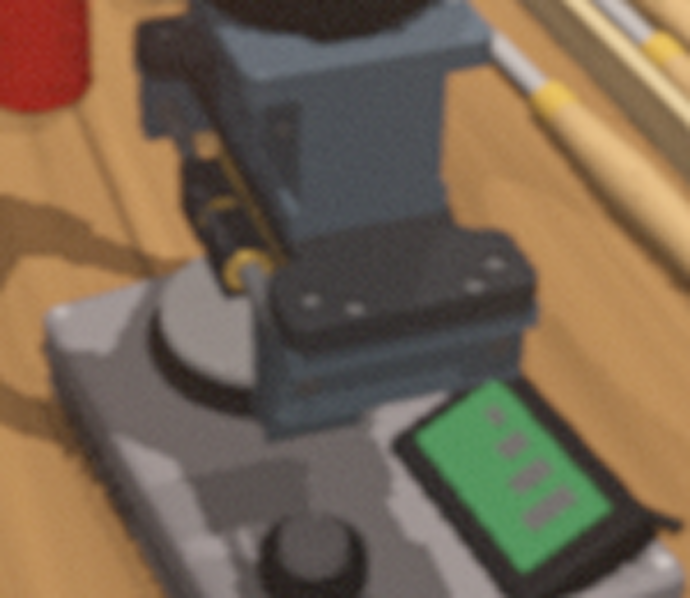

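jog_arm:
  plan: "0 0 0.1 0 0 0 1; 0 0 0.05 0 0 0 1; 0 0 0.03 0 0 0 1; 0 0 0 0 0 0 1; 0 0 0 0 0 0 1"

```text
t: 3.67
position: [0.5201, -0.2919, 0.0976]
orientation: [3.142, -0.0, 3.138]
wrist_force: [0.3, -0.2, 0.2]
gripper_width: 0.0008
```

```bash
python3 - <<'E'
from h import *
b=snap('side','s3.png')
st=r.read_state();p=st['position'];print(p,st['wrist_force'],st['t'])
cv2.imwrite('pics/s3z.png',cv2.resize(b[200:330,240:390],None,fx=4.6,fy=4.6,interpolation=2))
E
```

```text
[ 0.52022444 -0.29194488  0.09768274] [ 0.84637788 -0.32659882 -0.47100955] 3.7167
```

View pics/s3z.png

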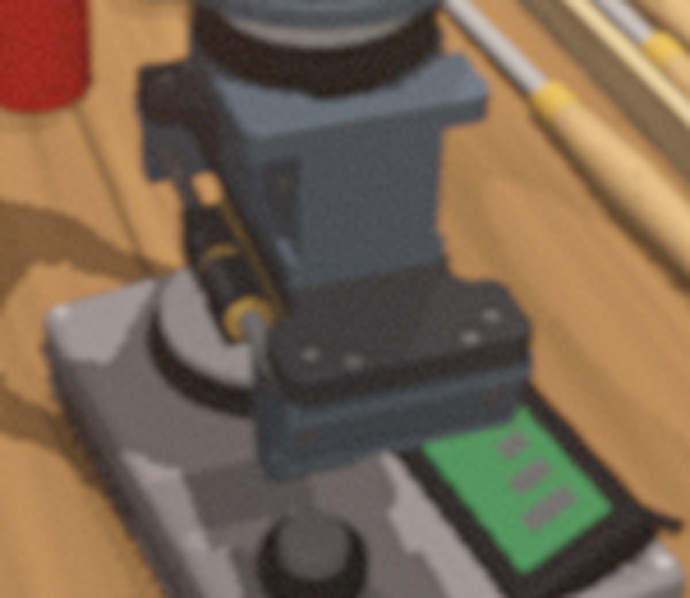

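```bash
python3 - <<'E'
from h import *
p=np.array([.5202,-.2919,.0977])
for z in (.054,.094): print([((proj('side',p+[dx,dy,z])-[240,200])*4.6).round().tolist() for dx in (-.038,.038) for dy in (-.089,.089,-.02)])
E
```

```text
[[284.0, 582.0], [133.0, 239.0], [217.0, 429.0], [518.0, 526.0], [321.0, 203.0], [430.0, 382.0]]
[[285.0, 484.0], [129.0, 152.0], [215.0, 335.0], [528.0, 429.0], [323.0, 117.0], [436.0, 289.0]]
```

jog_arm:
  plan: "0 0 0.03 0 0 0 1; 0 0 0.02 0 0 0 1; 0 0 0 0 0 0 1; 0 0 0 0 0 0 1"

```text
t: 4.05
position: [0.52, -0.2918, 0.0923]
orientation: [3.141, -0.0, 3.138]
wrist_force: [-0.0, 0.4, 0.3]
gripper_width: 0.0003
```

jog_arm:
  plan: "0 0 0.06 0 0 0 1; 0 0 0.06 0 0 0 1; 0 0 0 0 0 0 1; 0 0 0 0 0 0 1"

```text
t: 4.38
position: [0.5198, -0.2916, 0.0798]
orientation: [3.141, -0.001, 3.138]
wrist_force: [0.1, -0.1, -0.4]
gripper_width: 0.0003
```

```bash
python3 - <<'E'
from h import *
b=snap('side','s4.png')
st=r.read_state();p=st['position'];print(p,st['wrist_force'],st['t'])
cv2.imwrite('pics/s4z.png',cv2.resize(b[200:330,240:390],None,fx=4.6,fy=4.6,interpolation=2))
E
```

```text
[ 0.51999566 -0.29179168  0.08017255] [0.10634524 0.39756134 0.10462982] 4.4333
```

View pics/s4z.png

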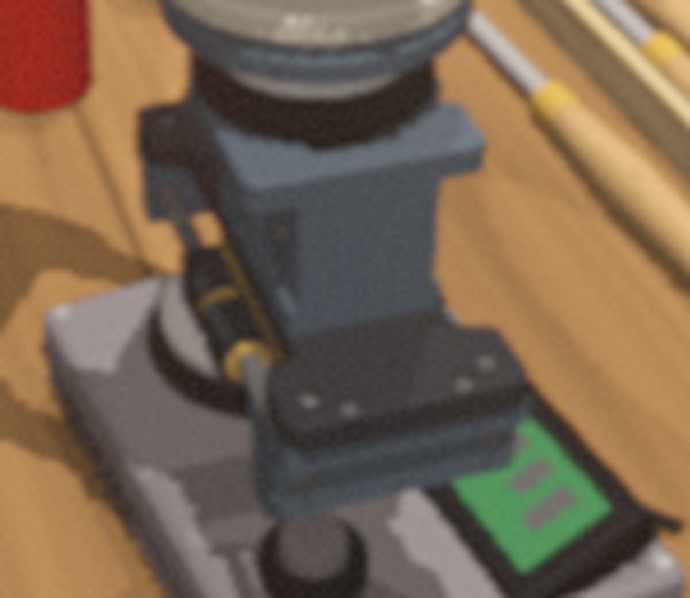

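jog_arm:
  plan: "0 0 0.05 0 0 0 1; 0 0 0.05 0 0 0 1; 0 0 0 0 0 0 1; 0 0 0 0 0 0 1"

```text
t: 4.77
position: [0.5199, -0.2917, 0.0701]
orientation: [3.141, -0.001, 3.138]
wrist_force: [-0.1, -0.3, -0.2]
gripper_width: 0.0003
```

jog_arm:
  plan: "0 0 0.05 0 0 0 1; 0 0 0.03 0 0 0 1; 0 0 0 0 0 0 1; 0 0 0 0 0 0 1"

```text
t: 5.1
position: [0.5202, -0.2919, 0.0624]
orientation: [-3.142, -0.0, 3.138]
wrist_force: [-0.6, -0.8, 2.2]
gripper_width: 0.0003
```

```bash
python3 - <<'E'
from h import *
b=snap('side','s5.png')
st=r.read_state();p=st['position'];print(p,st['wrist_force'],st['t'])
cv2.imwrite('pics/s5z.png',cv2.resize(b[200:330,240:390],None,fx=4.6,fy=4.6,interpolation=2))
E
```

```text
[ 0.52019546 -0.29192129  0.06253276] [0.16346596 0.70494248 2.32342587] 5.15
```

View pics/s5z.png

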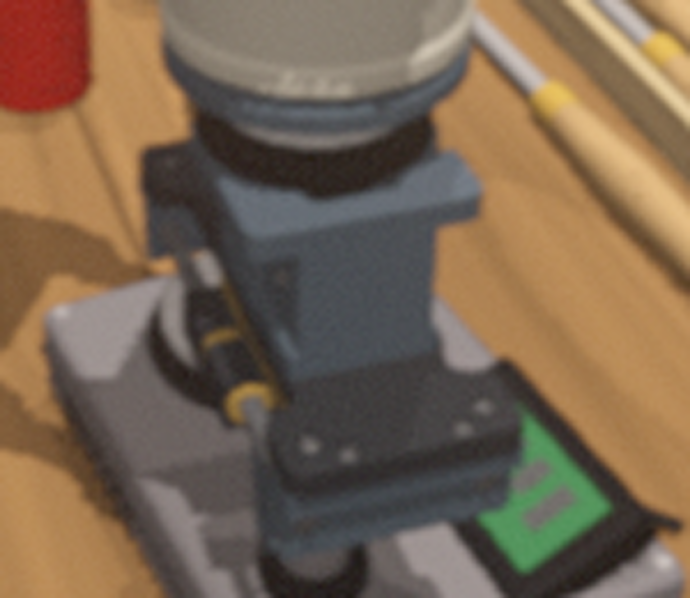

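Contact force started at about z=0.065, so the real tips sit about 34 mm higher than reported. Now I press the button fully down.

jog_arm:
  plan: "0 0 0.03 0 0 0 1; 0 0 0.01 0 0 0 1; 0 0 0 0 0 0 1; 0 0 0 0 0 0 1"

```text
t: 5.48
position: [0.5203, -0.292, 0.0586]
orientation: [-3.141, 0.0, 3.138]
wrist_force: [0.1, 0.0, 4.2]
gripper_width: 0.0005
```

jog_arm:
  plan: "0 0 0.02 0 0 0 1; 0 0 0 0 0 0 1; 0 0 0 0 0 0 1"

```text
t: 5.73
position: [0.5203, -0.292, 0.0574]
orientation: [-3.141, 0.001, 3.138]
wrist_force: [-3.4, 3.0, 17.8]
gripper_width: 0.0006
```

The button was felt: about 0.8 N/mm over 6 mm, then a hard stop at 17.8 N. Now I let it up and go to the right blank.

jog_arm:
  plan: "0 0 -0.2 0 0 0 1; 0 0 -0.4 0 0 0 1; 0 0 -0.4 0 0 0 1; 0 0 -0.4 0 0 0 1; 0 0 0 0 0 0 1; 0 0 0 0 0 0 1"

```text
t: 6.23
position: [0.5211, -0.2925, 0.1987]
orientation: [-3.139, 0.003, 3.138]
wrist_force: [0.8, -0.0, -0.5]
gripper_width: 0.0003
```

```bash
python3 - <<'E'
from h import *
b=snap('side','s6.png')
st=r.read_state();p=st['position'];print(p,st['wrist_force'],st['t'])
cv2.imwrite('pics/s6z.png',cv2.resize(b[180:350,220:400],None,fx=3.5,fy=3.5,interpolation=2))
E
```

```text
[ 0.52009963 -0.29181365  0.19677047] [ 0.14394393  0.7457888  -0.38158394] 6.2833
```

View pics/s6z.png

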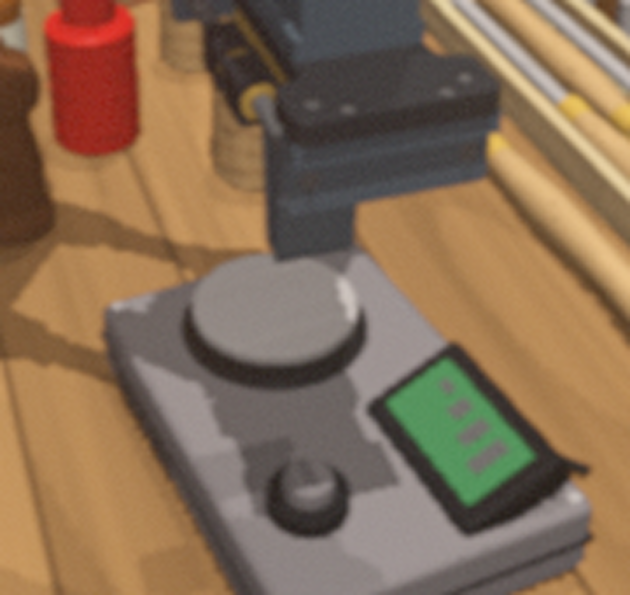

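The button is up again, at (308,490) in the crop. Moving on to the right blank.

jog_arm:
  plan: "-0.1 0.37 -0.2 0 0 0 -1; -0.1 0.37 0 0 0 0 -1; -0.1 0.37 0 0 0 0 -1; -0.1 0.37 0 0 0 0 -1; -0.1 0.37 0 0 0 0 -1; -0.1 0.37 0 0 0 0 -1; -0.1 0.37 0 0 0 0 -1; -0.1 0.37 0 0 0 0 -1"

```text
t: 6.95
position: [0.6001, 0.0045, 0.2139]
orientation: [3.141, -0.003, 3.138]
wrist_force: [1.5, -0.3, -0.8]
gripper_width: 0.0507
```

jog_arm:
  plan: "-0.1 0.37 0 0 0 0 -1; -0.06 0.37 0 0 0 0 -1; 0 0 0.2 0 0 0 -1; 0 0 0.2 0 0 0 -1; 0 0 0 0 0 0 -1; 0 0 0 0 0 0 -1; 0 0 0 0 0 0 -1"

```text
t: 7.53
position: [0.6171, 0.076, 0.1758]
orientation: [-3.142, -0.001, 3.137]
wrist_force: [-0.1, -0.7, 0.4]
gripper_width: 0.0909
```

```bash
python3 - <<'E'
from h import *
b=snap('side','s7.png');a=snap('top','t7.png')
st=r.read_state();p=st['position'];print(p,st['wrist_force'],st['t'],st['gripper_width'])
cv2.imwrite('pics/s7z.png',cv2.resize(b[100:270,200:380],None,fx=3.5,fy=3.5,interpolation=2))
cv2.imwrite('pics/t7z.png',cv2.resize(a[120:270,180:360],None,fx=4,fy=4,interpolation=2))
t=p+[0,0,.01]
print([((proj('side',t+[dx,dy,0])-[200,100])*3.5).round().tolist() for dx in (-.016,.016) for dy in (-.059,-.0455,.0455,.059)])
E
```

```text
[0.61761405 0.07596311 0.17656546] [ 0.36736525 -0.68773643 -0.10930936] 7.6333 0.09089244316026672
[[332.0, 257.0], [325.0, 248.0], [286.0, 197.0], [281.0, 190.0], [379.0, 250.0], [372.0, 242.0], [329.0, 191.0], [323.0, 184.0]]
```

View pics/s7z.png

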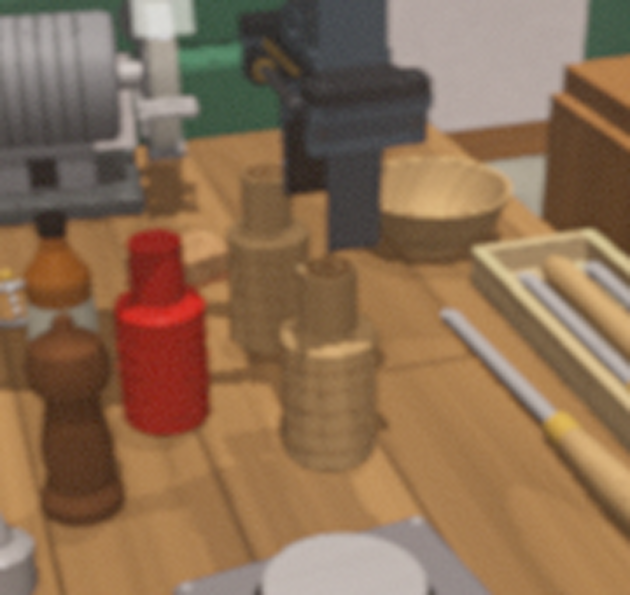

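View pics/t7z.png

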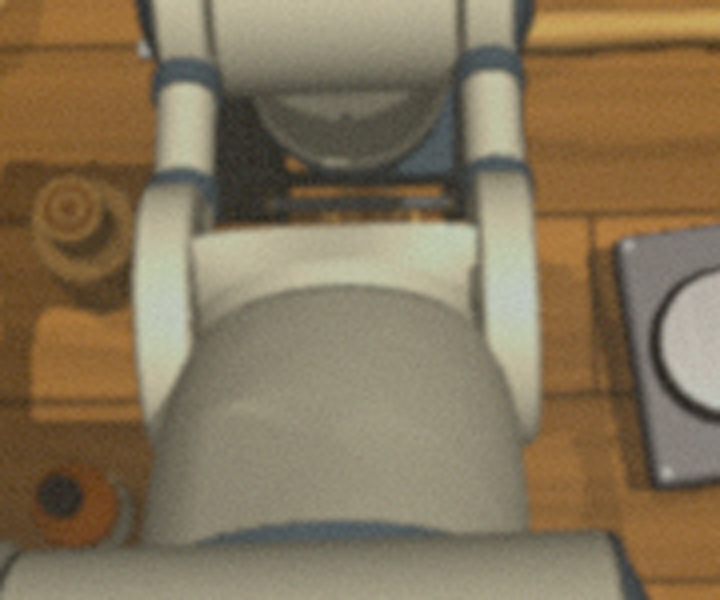

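The open fingers, at (354,247) and (307,188), straddle the neck at (330,265) with only a few mm of y error. I go down and look before closing.

jog_arm:
  plan: "0 0.03 0.2 0 0 0 -1; 0 0 0.25 0 0 0 -1; 0 0 0.2 0 0 0 -1; 0 0 0.12 0 0 0 -1; 0 0 0 0 0 0 -1; 0 0 0 0 0 0 -1"

```text
t: 8.13
position: [0.6174, 0.0791, 0.0993]
orientation: [3.142, 0.0, 3.137]
wrist_force: [-0.5, 0.7, 0.5]
gripper_width: 0.0914
```

```bash
python3 - <<'E'
from h import *
b=snap('side','s8.png')
st=r.read_state();p=st['position'];print(p,st['wrist_force'],st['t'],st['gripper_width'])
cv2.imwrite('pics/s8z.png',cv2.resize(b[120:250,220:350],None,fx=4.6,fy=4.6,interpolation=2))
E
```

```text
[0.61791075 0.07920089 0.09991962] [0.27037844 0.18376459 0.40414384] 8.1833 0.09140519498034827
```

View pics/s8z.png

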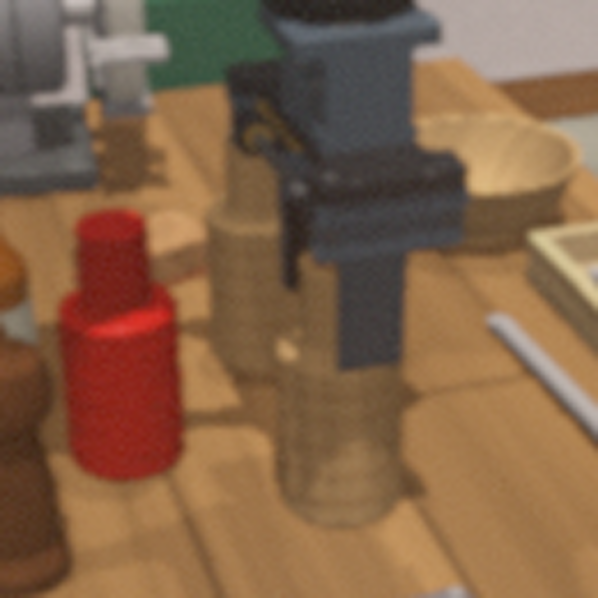

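jog_arm:
  plan: "0 0 0 0 0 0 1; 0 0 0 0 0 0 1; 0 0 0 0 0 0 1; 0 0 0 0 0 0 1; 0 0 0 0 0 0 1; 0 0 0 0 0 0 1"

```text
t: 8.68
position: [0.6172, 0.0794, 0.0989]
orientation: [3.142, 0.0, 3.138]
wrist_force: [-0.9, -0.1, -0.3]
gripper_width: 0.054
```

jog_arm:
  plan: "0 0 -0.1 0 0 0 1; 0 0 -0.2 0 0 0 1; 0 0 -0.2 0 0 0 1; 0 0 -0.1 0 0 0 1; 0 0 0 0 0 0 1; 0 0 0 0 0 0 1; 0 0 0 0 0 0 1; 0 0 0 0 0 0 1"

```text
t: 9.35
position: [0.6164, 0.0794, 0.1575]
orientation: [-3.142, -0.002, 3.138]
wrist_force: [0.1, -0.3, -2.7]
gripper_width: 0.0414
```

```bash
cat >> h.py <<'E'
def weigh(n=30):
    F=[];J=[]
    for i in range(n):
        im=imaging.grab_frame('side'); s=r.read_state(); F.append(s['wrist_force']);J.append(s['joint_efforts'])
    F=np.array(F);J=np.array(J);print('F',F.mean(0).round(3),F.std(0).round(2),'J',J.mean(0).round(3)[1:3],J.std(0).round(3)[1:3]);print(s['t'],s['position'],s['orientation'],s['gripper_width'])
    return im
E
python3 - <<'E'
from h import *
b=weigh()
cv2.imwrite('pics/s9z.png',cv2.resize(b[80:250,200:370],None,fx=3.5,fy=3.5,interpolation=2))
E
```

```text
F [ 0.046 -0.192 -2.98 ] [0.45 0.42 0.46] J [-90.66  -36.485] [0.129 0.048]
10.85 [0.61719243 0.07942326 0.15874811] [3.14156161e+00 5.20366394e-06 3.13775261e+00] 0.04087947205012932
```

View pics/s9z.png

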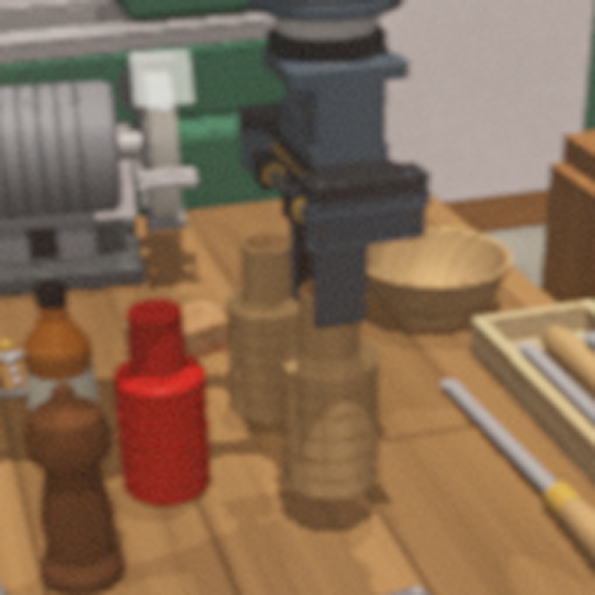

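The grip closed only during the lift, so it sits high on the neck. It still weighs cleanly at 2.98 N. I set it down carefully and check the empty baseline.

jog_arm:
  plan: "0 0 0.1 0 0 0 1; 0 0 0.08 0 0 0 1; 0 0 0 0 0 0 1; 0 0 0 0 0 0 1; 0 0 0 0 0 0 1"

```text
t: 11.27
position: [0.6171, 0.0794, 0.1405]
orientation: [-3.142, -0.0, 3.138]
wrist_force: [-0.3, 0.3, -2.2]
gripper_width: 0.0409
```

jog_arm:
  plan: "0 0 0.03 0 0 0 1; 0 0 0.02 0 0 0 1; 0 0 0 0 0 0 1; 0 0 0 0 0 0 1"

```text
t: 11.6
position: [0.6171, 0.0794, 0.1357]
orientation: [-3.142, -0.0, 3.138]
wrist_force: [0.5, -0.1, -3.6]
gripper_width: 0.041
```

jog_arm:
  plan: "0 0 0.03 0 0 0 1; 0 0 0.02 0 0 0 1; 0 0 0 0 0 0 1; 0 0 0 0 0 0 1"

```text
t: 11.93
position: [0.6171, 0.0794, 0.1306]
orientation: [-3.142, -0.0, 3.138]
wrist_force: [0.4, 0.6, -3.6]
gripper_width: 0.041
```

```bash
python3 - <<'E'
from h import *
b=snap('side','s10.png')
st=r.read_state();p=st['position'];print(p,st['wrist_force'],st['t'],st['gripper_width'])
cv2.imwrite('pics/s10z.png',cv2.resize(b[120:250,220:350],None,fx=4.6,fy=4.6,interpolation=2))
E
```

```text
[0.61716392 0.07941026 0.13064614] [ 0.39482159 -0.09608274 -3.46161876] 11.9833 0.04114158805791075
```

View pics/s10z.png

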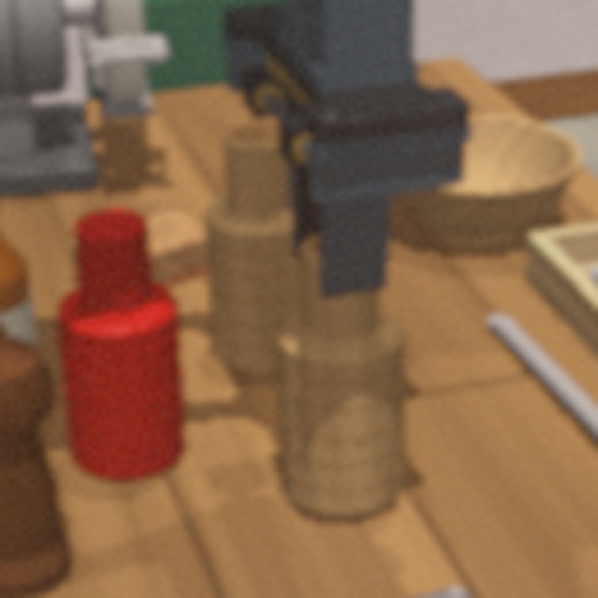

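jog_arm:
  plan: "0 0 0.02 0 0 0 1; 0 0 0 0 0 0 1; 0 0 0 0 0 0 1"

```text
t: 12.23
position: [0.6171, 0.0794, 0.1286]
orientation: [-3.142, -0.0, 3.138]
wrist_force: [-0.0, 0.3, -2.5]
gripper_width: 0.0409
```

jog_arm:
  plan: "0 0 0.02 0 0 0 1; 0 0 0 0 0 0 1; 0 0 0 0 0 0 1"

```text
t: 12.48
position: [0.6171, 0.0794, 0.1266]
orientation: [-3.142, -0.0, 3.138]
wrist_force: [-0.4, 0.0, -2.8]
gripper_width: 0.0407
```

jog_arm:
  plan: "0 0 0.02 0 0 0 1; 0 0 0 0 0 0 1; 0 0 0 0 0 0 1"

```text
t: 12.73
position: [0.6171, 0.0794, 0.1246]
orientation: [-3.142, -0.0, 3.138]
wrist_force: [0.2, -0.7, -3.7]
gripper_width: 0.0411
```

jog_arm:
  plan: "0 0 0.015 0 0 0 1; 0 0 0 0 0 0 1; 0 0 0 0 0 0 1"

```text
t: 12.98
position: [0.618, 0.0793, 0.124]
orientation: [-3.141, 0.002, 3.138]
wrist_force: [-0.6, -0.6, 4.6]
gripper_width: 0.0414
```

Foot contact at z≈0.124. I release, go up and move to the left blank.

jog_arm:
  plan: "0 0 0 0 0 0 -1; 0 0 0 0 0 0 -1; 0 0 0 0 0 0 -1; 0 0 0 0 0 0 -1; 0 0 0 0 0 0 -1; 0 0 -0.2 0 0 0 -1; 0 0 -0.4 0 0 0 -1; 0 0 -0.2 0 0 0 -1"

```text
t: 13.65
position: [0.6179, 0.0795, 0.2063]
orientation: [3.142, 0.002, 3.138]
wrist_force: [0.7, -0.0, 1.8]
gripper_width: 0.09
```

jog_arm:
  plan: "-0.01 0.3 0 0 0 0 -1; -0.02 0.4 0 0 0 0 -1; -0.02 0.4 0 0 0 0 -1; -0.01 0.4 0 0 0 0 -1; 0 0.34 0 0 0 0 -1; 0 0 0.2 0 0 0 -1; 0 0 0 0 0 0 -1; 0 0 0 0 0 0 -1"

```text
t: 14.32
position: [0.6231, 0.263, 0.1823]
orientation: [-3.141, -0.002, 3.138]
wrist_force: [0.1, -1.1, 0.5]
gripper_width: 0.0914
```

```bash
python3 - <<'E'
from h import *
b=snap('side','s11.png');a=snap('top','t11.png')
st=r.read_state();p=st['position'];print(p,st['wrist_force'],st['t'],st['gripper_width'])
cv2.imwrite('pics/s11z.png',cv2.resize(b[80:250,200:370],None,fx=3.5,fy=3.5,interpolation=2))
cv2.imwrite('pics/t11z.png',cv2.resize(a[120:270,130:310],None,fx=4,fy=4,interpolation=2))
E
```

```text
[0.62414296 0.26242053 0.18385129] [-0.29355118 -0.5870153  -0.02902676] 14.4167 0.09112457131397635
```

View pics/s11z.png

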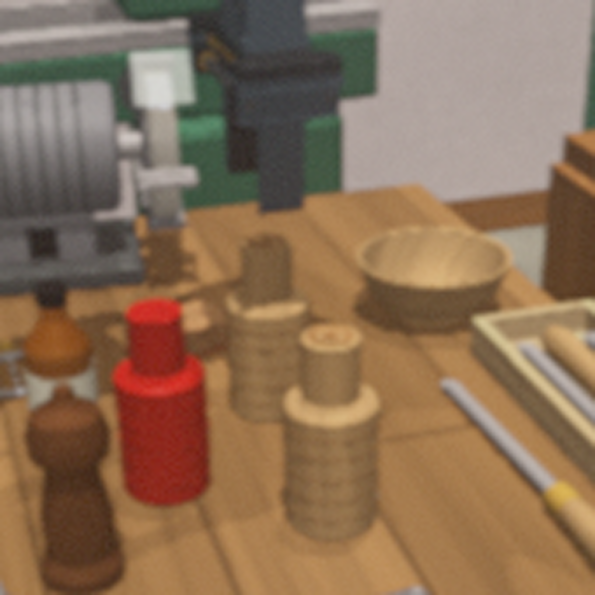

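View pics/t11z.png

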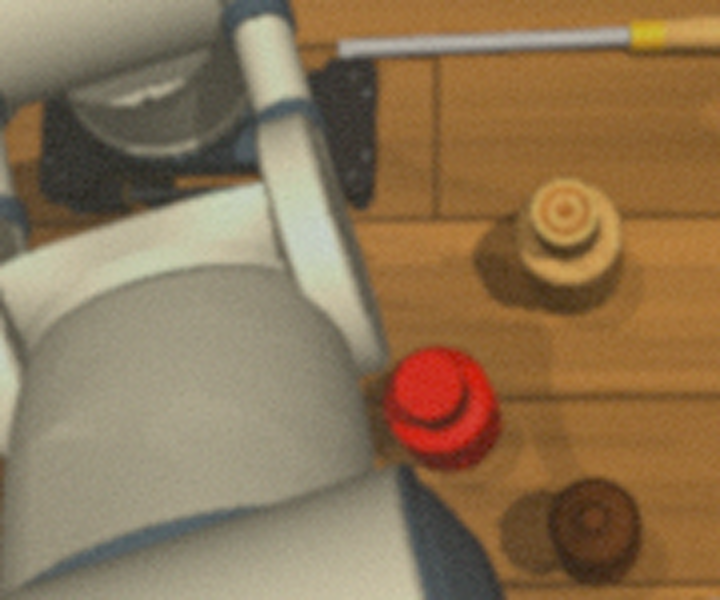

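The right blank stands upright, and the fingers straddle the left blank's neck. I go down and close for long enough this time.

jog_arm:
  plan: "0 0 0.2 0 0 0 -1; 0 0 0.3 0 0 0 -1; 0 0 0.2 0 0 0 -1; 0 0 0.13 0 0 0 -1; 0 0 0 0 0 0 -1; 0 0 0 0 0 0 1; 0 0 0 0 0 0 1; 0 0 0 0 0 0 1"

```text
t: 15.08
position: [0.6249, 0.2633, 0.1019]
orientation: [3.141, 0.002, 3.137]
wrist_force: [0.3, -0.5, 0.2]
gripper_width: 0.074
```

jog_arm:
  plan: "0 0 0 0 0 0 1; 0 0 0 0 0 0 1; 0 0 0 0 0 0 1; 0 0 0 0 0 0 1; 0 0 0 0 0 0 1; 0 0 0 0 0 0 1; 0 0 0 0 0 0 1; 0 0 0 0 0 0 1"

```text
t: 15.75
position: [0.6239, 0.2634, 0.1003]
orientation: [-3.142, 0.0, 3.138]
wrist_force: [-1.0, -1.0, 1.0]
gripper_width: 0.0417
```

Gripped (width 41.7 mm). Lift by 5 cm and weigh.

jog_arm:
  plan: "0 0 -0.1 0 0 0 1; 0 0 -0.15 0 0 0 1; 0 0 -0.15 0 0 0 1; 0 0 -0.1 0 0 0 1; 0 0 0 0 0 0 1; 0 0 0 0 0 0 1; 0 0 0 0 0 0 1; 0 0 0 0 0 0 1"

```text
t: 16.42
position: [0.6233, 0.2632, 0.1492]
orientation: [-3.141, -0.002, 3.138]
wrist_force: [0.2, 0.1, -4.9]
gripper_width: 0.0415
```

```bash
python3 - <<'E'
from h import *
b=weigh()
cv2.imwrite('pics/s12z.png',cv2.resize(b[80:250,200:370],None,fx=3.5,fy=3.5,interpolation=2))
E
```

```text
F [ 0.048 -0.017 -4.103] [0.54 0.41 0.61] J [-100.465  -38.456] [0.121 0.04 ]
17.9167 [0.62388273 0.2633883  0.15022299] [ 3.14158257e+00 -3.12679967e-05  3.13778257e+00] 0.04149642637515838
```

View pics/s12z.png

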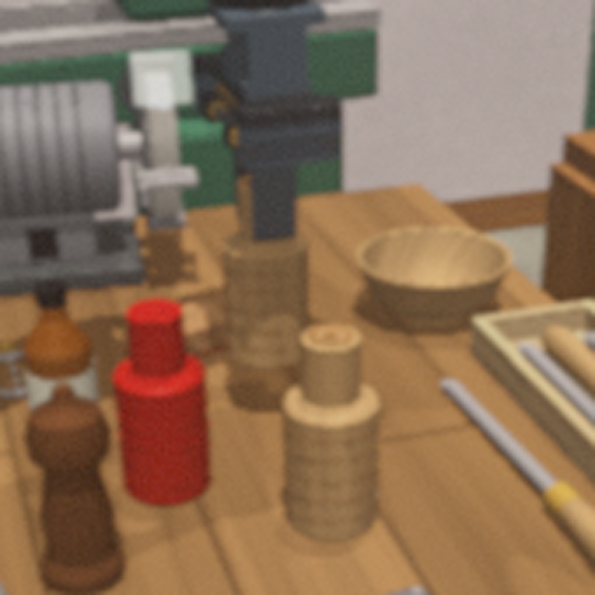

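4.10 N against 2.98 N: the left blank is about 115 g heavier, well outside the noise of about 0.1 N on the means. It is already gripped, and the lighter one is standing on the bench. I raise it well above everything and carry it to the plate.

jog_arm:
  plan: "0 0 -0.15 0 0 0 1; 0 0 -0.25 0 0 0 1; 0 0 -0.3 0 0 0 1; 0 0 -0.3 0 0 0 1; 0 0 -0.25 0 0 0 1; 0 0 -0.15 0 0 0 1; 0 0 0 0 0 0 1; 0 0 0 0 0 0 1"

```text
t: 18.58
position: [0.624, 0.2634, 0.2903]
orientation: [3.141, 0.001, 3.138]
wrist_force: [0.0, -0.5, -4.4]
gripper_width: 0.0415
```

jog_arm:
  plan: "0.03 -0.15 0 0 0 0 1; 0.04 -0.25 0 0 0 0 1; 0.05 -0.3 0 0 0 0 1; 0.05 -0.3 0 0 0 0 1; 0.05 -0.3 0 0 0 0 1; 0.05 -0.3 0 0 0 0 1; 0.05 -0.3 0 0 0 0 1; 0.05 -0.3 0 0 0 0 1"

```text
t: 19.25
position: [0.5845, 0.0418, 0.2883]
orientation: [-3.142, -0.003, 3.138]
wrist_force: [0.0, 0.1, -5.1]
gripper_width: 0.0414
```

jog_arm:
  plan: "0.06 -0.3 0 0 0 0 1; 0.06 -0.3 0 0 0 0 1; 0.06 -0.3 0 0 0 0 1; 0.06 -0.3 0 0 0 0 1; 0.06 -0.3 0 0 0 0 1; 0.06 -0.3 0 0 0 0 1; 0.02 -0.15 0 0 0 0 1; 0 -0.06 0 0 0 0 1"

```text
t: 19.92
position: [0.5456, -0.1597, 0.2885]
orientation: [3.141, -0.003, 3.135]
wrist_force: [-0.3, 1.3, -4.1]
gripper_width: 0.0413
```

jog_arm:
  plan: "0 0 0.15 0 0 0 1; 0 0 0.25 0 0 0 1; 0 0 0.25 0 0 0 1; 0 0 0.15 0 0 0 1; 0 0 0 0 0 0 1; 0 0 0 0 0 0 1; 0 0 0 0 0 0 1"

```text
t: 20.5
position: [0.5476, -0.1572, 0.2108]
orientation: [-3.141, 0.0, 3.138]
wrist_force: [-0.2, -0.0, -3.8]
gripper_width: 0.0413
```

```bash
python3 - <<'E'
from h import *
b=snap('side','s13.png');a=snap('top','t13.png')
st=r.read_state();p=st['position'];print(p,st['wrist_force'],st['t'],st['gripper_width'],st['orientation'])
cv2.imwrite('pics/s13z.png',cv2.resize(b[130:330,220:420],None,fx=3,fy=3,interpolation=2))
cv2.imwrite('pics/t13z.png',cv2.resize(a[120:270,310:460],None,fx=4,fy=4,interpolation=2))
E
```

```text
[ 0.54787989 -0.15741816  0.2113243 ] [ 0.16913013  0.48352917 -3.42214707] 20.6 0.041140602611075355 [-3.14095367e+00  1.67101724e-03  3.13791069e+00]
```

View pics/s13z.png

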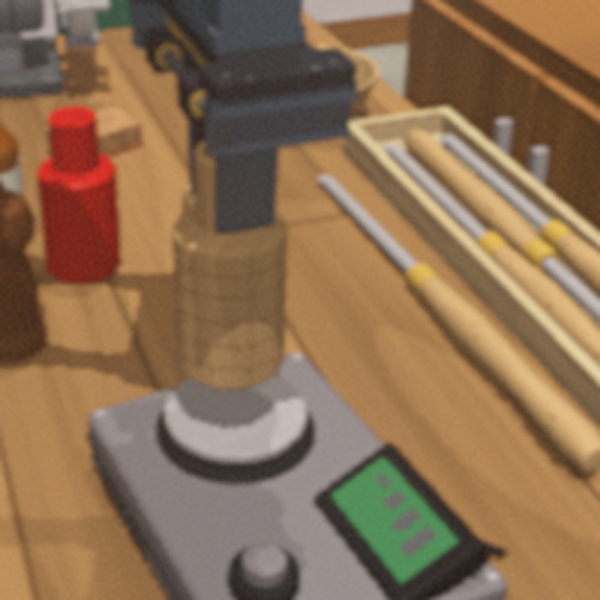

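View pics/t13z.png

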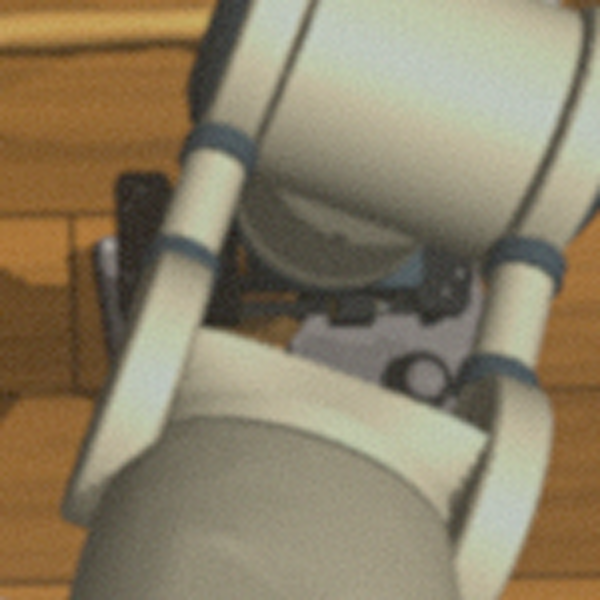

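jog_arm:
  plan: "-0.01 0 0.15 0 0 0 1; 0 0 0.15 0 0 0 1; 0 0 0.05 0 0 0 1; 0 0 0 0 0 0 1; 0 0 0 0 0 0 1; 0 0 0 0 0 0 1"

```text
t: 21.1
position: [0.5489, -0.1575, 0.1763]
orientation: [-3.141, 0.001, 3.138]
wrist_force: [-1.5, -0.1, -4.2]
gripper_width: 0.0415
```

```bash
python3 - <<'E'
from h import *
b=snap('side','s14.png')
st=r.read_state();p=st['position'];print(p,st['wrist_force'],st['t'],st['gripper_width'],st['orientation'])
cv2.imwrite('pics/s14z.png',cv2.resize(b[180:310,240:370],None,fx=4.6,fy=4.6,interpolation=2))
E
```

```text
[ 0.54884978 -0.15754521  0.17625633] [-0.23807932  0.17010683 -4.65348377] 21.15 0.04150566266434647 [-3.14097728e+00  1.47206276e-03  3.13779326e+00]
```

View pics/s14z.png

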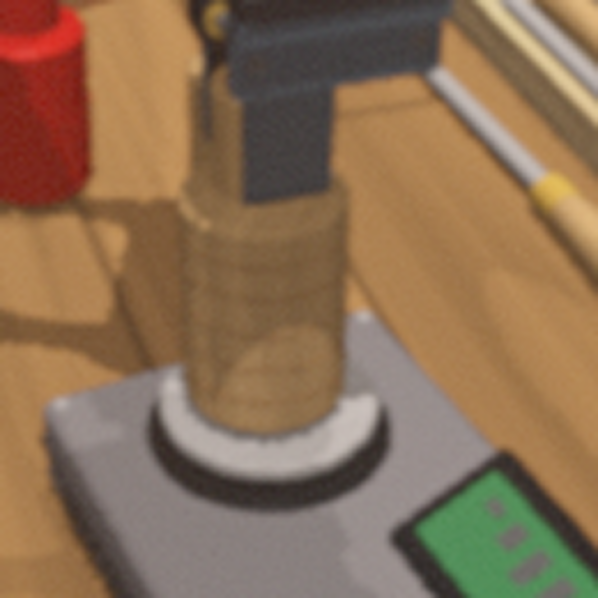

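The foot is slightly left of and behind centre: the plate margin is 29 px on the left, 45 px on the right and about 29 px in front. I correct by a couple of mm and press down.

jog_arm:
  plan: "-0.02 -0.03 0 0 0 0 1; 0 0 0.03 0 0 0 1; 0 0 0.02 0 0 0 1; 0 0 0 0 0 0 1; 0 0 0 0 0 0 1; 0 0 0 0 0 0 1"

```text
t: 21.65
position: [0.5502, -0.1603, 0.1702]
orientation: [3.142, -0.0, 3.138]
wrist_force: [0.2, -0.5, -3.6]
gripper_width: 0.0415
```

jog_arm:
  plan: "0 0 0.02 0 0 0 1; 0 0 0 0 0 0 1; 0 0 0 0 0 0 1; 0 0 0 0 0 0 1"

```text
t: 21.98
position: [0.5504, -0.1603, 0.1684]
orientation: [-3.142, 0.0, 3.138]
wrist_force: [0.2, -0.4, -0.9]
gripper_width: 0.041
```

jog_arm:
  plan: "0 0 0.02 0 0 0 1; 0 0 0 0 0 0 1; 0 0 0 0 0 0 1; 0 0 0 0 0 0 1"

```text
t: 22.32
position: [0.5505, -0.1604, 0.1664]
orientation: [-3.141, 0.0, 3.138]
wrist_force: [-0.2, 0.2, 2.0]
gripper_width: 0.0413
```

jog_arm:
  plan: "0 0 0.015 0 0 0 1; 0 0 0 0 0 0 1; 0 0 0 0 0 0 1; 0 0 0 0 0 0 1"

```text
t: 22.65
position: [0.5505, -0.1605, 0.1651]
orientation: [-3.141, 0.001, 3.138]
wrist_force: [-0.8, -0.6, 7.8]
gripper_width: 0.0414
```

jog_arm:
  plan: "0 0 0.01 0 0 0 1; 0 0 0 0 0 0 1; 0 0 0 0 0 0 1; 0 0 0 0 0 0 1"

```text
t: 22.98
position: [0.5509, -0.1608, 0.1649]
orientation: [-3.14, 0.002, 3.138]
wrist_force: [-2.4, -1.1, 18.2]
gripper_width: 0.0413
```

```bash
python3 - <<'E'
from h import *
b=weigh(12)
cv2.imwrite('pics/s15z.png',cv2.resize(b[180:310,240:370],None,fx=4.6,fy=4.6,interpolation=2))
cv2.imwrite('pics/s15.png',b); snap('top','t15.png')
b=weigh(4)
E
```

```text
F [-2.989 -0.434 18.113] [0.51 0.52 0.6 ] J [-71.018 -30.538] [0.002 0.001]
23.5833 [ 0.55089956 -0.16078363  0.16485632] [-3.14053693e+00  1.85722083e-03  3.13777251e+00] 0.041517977859091795
F [-3.032 -0.601 18.246] [0.64 0.56 0.33] J [-71.019 -30.537] [0. 0.]
23.8333 [ 0.55089895 -0.16079548  0.16486014] [-3.14049718e+00  1.87003533e-03  3.13778755e+00] 0.041303217464206204
```

View pics/s15z.png

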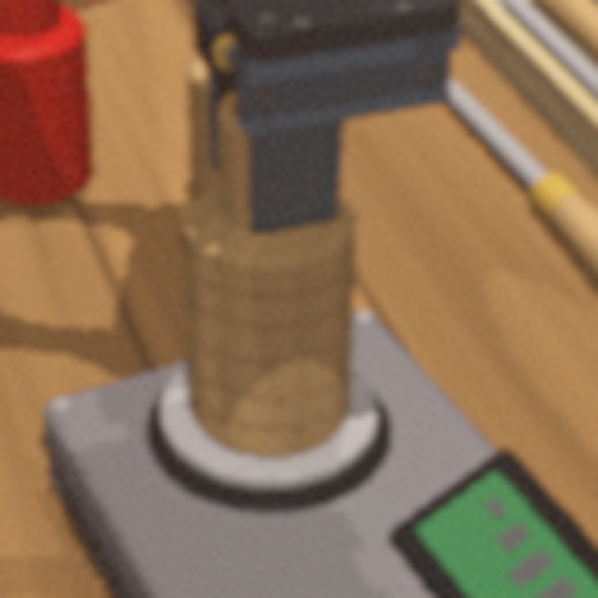

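View pics/s15.png

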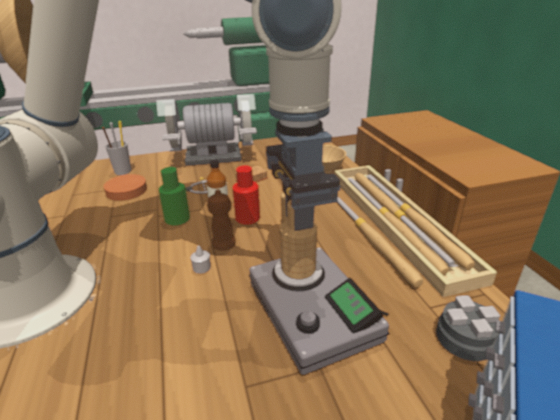

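View pics/t15.png

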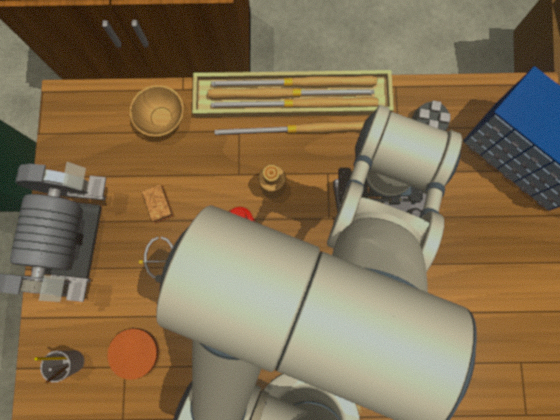

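The foot is centred on the plate: margins are about 33 px left and right, and the whole front rim is visible. The plate has sunk, the force is steady, and the lighter blank stands at (272,179). Handing in.

```bash
python3 -c "
from plant import r
print(r.hand_in()); s=r.read_state(); print(s['t'],s['position'],s['wrist_force'])"
```

```text
the job is handed in; nothing more can be done
None
the job is handed in; nothing more can be done
```

The job is done and handed in at about 24 s. The arm is holding the heavier blank pressed fully down on the meter's plate.

- **Zeroing:** With the plate empty, I pushed the button down to its hard stop (6 mm of travel, then 17.8 N). The camera showed it back up before I touched a blank.
- **Weighing:** The right blank read 2.98 N. The left one read 4.10 N, about 115 g heavier and well outside the noise of about 0.1 N. The right one is back on the bench, standing upright where it was.
- **Final hold:** The left blank is gripped with its foot near the plate's centre. I pressed until the plate hit its stop at 5 mm; the wrist reads a steady 18 N, so the plate carries about 22 N against the 10 N needed. There was no slip or tilt over the last 0.8 s.

Two checks disagreed or went off plan:
- **Gripper height:** The fingers were about 35 mm higher than the reported TCP position implied. The side camera and the contact with the button both showed this, so I set heights by contact.
- **First grip:** On the right blank, the fingers only closed during the lift, so the grip was high on the neck. It still held for weighing and was set down safely.

The other things I could see are where they were. In the last top view the arm hid several of them (oil, mill, live centre, calipers in part). The side view showed the mill, oil and live centre standing in place.

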